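# Lift the empty stock bin out of the interlocked row and set it on the scale

## Task

One of the three interlocked bins in the row is empty and is to be refilled by weight. Lift it straight up out from between its neighbours, keeping it level and leaving the two full bins in their places, and set it down gently, upright, on the middle of the scale's platform.

Things in the scene. Friction and masses are not known exactly. Their poses are not given: they have to be found in the camera images.
- empty_bin_center (a point): Empty light grey plastic bin with 2 bare compartments, 120 (x) x 72 (y) x 70 mm high, 0.25 kg; point half-way up, 57.5 mm above its underside. Handle: upright central plate, 10 mm thick along x, 44 long along y, top 57.5 mm above this point (45 above the rim). z up, y along the row of 3 bins, 87 mm apart, any place. T joints (2 mm play) at its sides let it only rise: free after 60 mm, over the other bins after 115 mm
- can_bin_center (a point): Bin that holds two small cans with steel lids, else the same as the empty bin: same size, axes, handle and T joints, point half-way up (57.5 mm above its underside). 0.6 kg, loose in the same row, which stands on a fixed 6 mm base sheet between fixed end blocks
- jar_bin_center (a point): Bin that holds two amber glass jars with brass lids (tops 81 mm above its underside), else the same as the empty bin: same size, axes, handle and T joints, point half-way up. 0.6 kg, loose in the same row
- scale_top (a point): Middle of the top face of the scale's platform: a flat, fixed, level steel plate 180 mm square, 45 mm above the table, on a white body with a black display on its -x side. z up, x and y along the plate's edges. Row and scale stand left and right of the table's middle, either way round
Mind the look-alikes: they are no part of the job. What is shaped like the part that bears jar_bin_center but green or red is not meant.

How it is judged:
By the outcome, as a careful person would: the job done as asked, in the order asked, and still so for the second after the job is handed in, with the robot touching nothing.
It also fails if it takes over 38 s, if anything falls off the work surface, if the arm or the gripper's body presses on something with over 40 N, if the wrist force passes 120 N, or if a joint passes its speed limit or range.

## Robot

A 6-joint arm with a two-finger parallel gripper is mounted at the origin on the work surface. World frame = base frame: x ahead of the robot, y to its left, z up, the work surface at z = 0. Lengths are in mm, angles in rad, forces in N, time in s.
With the tool pointing down it reaches from about 350 to 850 mm from the base axis. Payload 8.1 kg.
Tool frame: the origin (TCP) lies between the finger pads; the fingertips stand 17 mm ahead of it and the grasp point (between the pads) lies 2 mm behind it; z points along the fingers, y is the direction in which the jaws open and shut (so a half turn about z gives the same grasp; the last joint's range is limited). The gripper opens to 93 mm and grips with 3 to 60 N. Pads are 15 mm wide; open, the fingers measure 128 mm over their backs; the gripper's body (75 mm by 188 mm) begins 65 mm behind the grasp point.
Start: joints at [1.032, 0.13, 1.488, -0, 1.523, -0.085], TCP at [263.011, 539.287, 235.635] pointing down, gripper open.
Joint ranges: [-2.96, 2.96], [-0.89, 2.26], [0.02, 2.5], [-1.34, 4.48], [0, 2.73], [-2.66, 2.66]. Speed limits (rad/s): [2.39, 2.39, 2.79, 3.14, 3.14, 3.14].

## Interface

Orientations are given as a unit quaternion [w, x, y, z].
In Python, from rig import arm, vision gives the robot as it stands.
- The arm moves only by the tool arm_command, never from a script. Its argument "series" is a list of rows, each a list of 7 numbers: the shift along the tool's x, y, z in m, then the turn, a rotation vector about the tool's x, y, z in rad, then the opening in per cent of the stroke, from 0 (shut) to 100 (fully open). In form: [[tx, ty, tz, rx, ry, rz, hand], ...]. A call has 1 to 5 rows; each row is the pose to reach, as a shift and turn from the pose measured when the call began, along the tool's axes at that moment; what a row does not reach only later rows make up. A row lasts 1/10 s, in which the tool goes at most 50 mm and 8.59 degrees, less where a joint would pass 70% of its speed; a pose out of reach is approached as far as the arm can. A call with a gripper value outside its range is refused whole. The fingers move at their own pace and stop on an object; "newtons" is the grip in N (left out, the last holds). Time passes only in rows, so rows that repeat a pose let the fingers close. It gives the time, the measured TCP pose, the force and the opening at its end, in the units of the state.
- arm.sense(): the state, without advancing time (a new reading comes with each control period).
- vision.capture(name): name is "side" or "top" or "wrist"; returns a dict with "image" (400x640x3 uint8, blue, green, red), "K" (3x3 intrinsics, pixels), "distortion" ([k1, k2, p1, p2, k3] as OpenCV has them; the pictures are not rectified), "view" (4x4, takes a point from world to camera coordinates); the wrist camera has in their place "mount" (4x4, takes a point from camera to tool coordinates, whose origin is the TCP and whose axes are the flange's). Camera axes: x right, y up, looking along -z (the intrinsics and any distortion apply to the point x, -y, -z); pixel columns grow to the right and rows downward; lengths in mm; the calibration is good to about 2 mm. A picture is of the moment at which its call begins: read the wrist's pose just before it. There is no depth.
- arm.hand_in(): hands the job in, once; it reports no verdict.
Trained networks look in the newest picture that a camera, given by its name, has taken for a name from the list of things; names that differ only in an ending like _2 or _b are one class to them, and where a whole thing is asked for, a point or a joint stands for the part that bears it (a point fixed in the world has none). Each returns a list of dicts, best first, with "conf" (0 to 1); they miss things now and then, are a little off and sometimes report something else, mostly with a low value. They report only what shows in the picture. A call takes as long as a camera call. They do not tell look-alikes from the thing itself.
- vision.boxes_of(label, camera): "point" ([x, y, z] in mm, in world coordinates, good to about 4 mm: the middle of the surface that is visible of it).
- vision.place_of(label, camera): "point" ([x, y, z] in mm, in world coordinates, good to about 4 mm: a listed point, or the origin of a listed thing).
The state is a dict: "t": time; "qpos": joint angles; "dq": joint speeds; "effort": joint torques, N m; "ee_pos": TCP position; "tool_rot": TCP orientation; "ft_force": force on the tool from outside, world axes, zero at the start; "moment": the same for the moment, N m; "opening": finger opening in mm.
Only numpy, scipy, OpenCV 4.12 (cv2) and the standard library are available. Lean on these libraries where they do the work, as an engineer would, in place of code of your own. Each camera call takes 0.05 s, during which the arm holds its last target.

## Working session

There is one attempt and no reset: what is moved stays moved. The work goes in short steps, Python scripts to look and compute and a tool call to move; the robot and the scene stay as the last step left them, time stands still between calls to the robot, and variables do not carry over. Pictures are saved under pics/ and viewed, and the job is handed in when it is done.

Besides the shell and the picture viewer there is one more tool, called as name(argument=value, ...) on one line, values as JSON. arm_command: Moves the arm, as the interface text tells. Its arguments: {"type":"object","properties":{"series":{"type":"array","items":{"type":"array","items":{"type":"number"}}},"newtons":{"type":"number"}},"required":["series"]}

```bash
mkdir -p pics; ls
python3 - <<'E'
from rig import arm, vision
import cv2
s=arm.sense(); print(s['t'],s['ee_pos'],s['tool_rot'],s['opening'],s['ft_force'])
for c in ['side','top']:
    d=vision.capture(c); cv2.imwrite(f'pics/{c}0.png',d['image'])
    for l in ['empty_bin_center','can_bin_center','jar_bin_center','scale_top']:
        for r in vision.place_of(l,c)[:4]: print(c,l,[round(x) for x in r['point']],round(r['conf'],2))
E
```

```text
pics
0.0 [262.71246673 538.83024481 234.6024824 ] [-2.88562897e-04  2.24938029e-01  9.74372643e-01 -8.67482359e-04] 92.81988860766587 [-0.60200918  0.18519408  0.49740579]
side empty_bin_center [502, -333, 63] 0.66
side can_bin_center [493, -162, 64] 0.59
side jar_bin_center [680, -469, 58] 0.97
side jar_bin_center [727, -154, 57] 0.91
side jar_bin_center [502, -243, 60] 0.74
side jar_bin_center [300, -283, 56] 0.6
side scale_top [567, 173, 47] 0.92
top empty_bin_center [503, -332, 65] 0.96
top can_bin_center [492, -156, 59] 0.84
top jar_bin_center [681, -472, 59] 0.85
top jar_bin_center [304, -287, 58] 0.75
top jar_bin_center [500, -243, 66] 0.69
top jar_bin_center [734, -152, 56] 0.68
top scale_top [570, 171, 45] 0.91
```

View pics/side0.png

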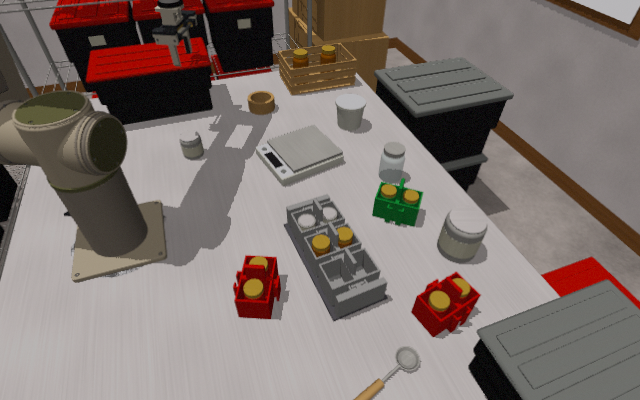

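View pics/top0.png

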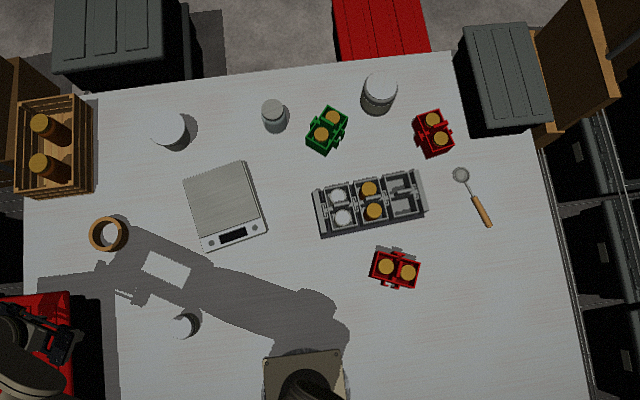

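Possible confusions: empty bin at side (352,272) / top (406,192); the can bin (315,215)/(340,203) and the jar bin (333,240)/(371,198) in the same row; red bins at side (258,285), (445,303) and a green one at (398,202). The grey bin with bare compartments at the -y end of the row is the one I want. I'll check it in a crop.

```bash
cat > h.py <<'E'
import numpy as np, cv2
from rig import arm, vision
from scipy.spatial.transform import Rotation as R
def rot(q): return R.from_quat([q[1],q[2],q[3],q[0]])
def plan(p, heading, s=None):
    """shift (m) & rotvec in tool axes to reach pos p (mm), tool down with jaw axis y at heading (deg)"""
    s=s or arm.sense(); r=rot(s['tool_rot'])
    h=np.radians(heading); y=np.array([np.cos(h),np.sin(h),0]); z=np.array([0,0,-1.]); x=np.cross(y,z)
    t=R.from_matrix(np.c_[x,y,z])
    print('t',round(s['t'],2),'pos',np.round(s['ee_pos'],1),'shift',np.round(r.inv().apply(np.array(p)-s['ee_pos'])/1000,4),'turn',np.round((r.inv()*t).as_rotvec(),4),'F',np.round(s['ft_force'],1),'open',round(s['opening'],1))
def cam(name):
    s=arm.sense(); d=vision.capture(name)
    if 'view' in d: V=np.array(d['view'])
    else:
        T=np.eye(4); T[:3,:3]=rot(s['tool_rot']).as_matrix(); T[:3,3]=s['ee_pos']
        V=np.linalg.inv(T@np.array(d['mount']))
    return d,V
def proj(d,V,P):
    P=np.atleast_2d(P); c=(V[:3,:3]@P.T).T+V[:3,3]; c=c*[1,-1,-1]
    return cv2.projectPoints(c,np.zeros(3),np.zeros(3),np.array(d['K']),np.array(d['distortion'],float))[0][:,0]
def ray(d,V,uv):
    n=cv2.undistortPoints(np.array([[uv]],float),np.array(d['K']),np.array(d['distortion'],float))[0,0]
    v=V[:3,:3].T@np.array([n[0],-n[1],-1]); o=-V[:3,:3].T@V[:3,3]
    return o,v/np.linalg.norm(v)
def onz(d,V,uv,z):
    o,v=ray(d,V,uv); return o+v*(z-o[2])/v[2]
def tri(rays):
    A=np.zeros((3,3));b=np.zeros(3)
    for o,v in rays:
        M=np.eye(3)-np.outer(v,v);A+=M;b+=M@o
    p=np.linalg.solve(A,b)
    return p,[np.linalg.norm(np.cross(p-o,v)) for o,v in rays]
E
python3 - <<'E'
from h import *
a=cv2.imread('pics/side0.png')[180:330,230:430]; cv2.imwrite('pics/crop0.png',cv2.resize(a,None,fx=4,fy=4,interpolation=cv2.INTER_CUBIC))
a=cv2.imread('pics/top0.png')[150:250,170:440]; cv2.imwrite('pics/crop1.png',cv2.resize(a,None,fx=2.9,fy=2.9,interpolation=cv2.INTER_CUBIC))
plan([500,-300,330],4)
d=vision.capture('wrist'); print(np.round(d['mount'],2),d['K'])
E
```

```text
t 0.5 pos [263.  539.3 235.6] shift [-0.581  -0.6504 -0.0944] turn [-1.0000e-04  0.0000e+00  1.0472e+00] F [-0.2  0.4 -0.3] open 92.9
[[   0.      0.96    0.28   77.98]
 [   1.     -0.      0.      1.92]
 [   0.      0.28   -0.96 -148.05]
 [   0.      0.      0.      1.  ]] [[325.31751614   0.         319.70641986]
 [  0.         325.31751614 195.19315581]
 [  0.           0.           1.        ]]
```

View pics/crop0.png

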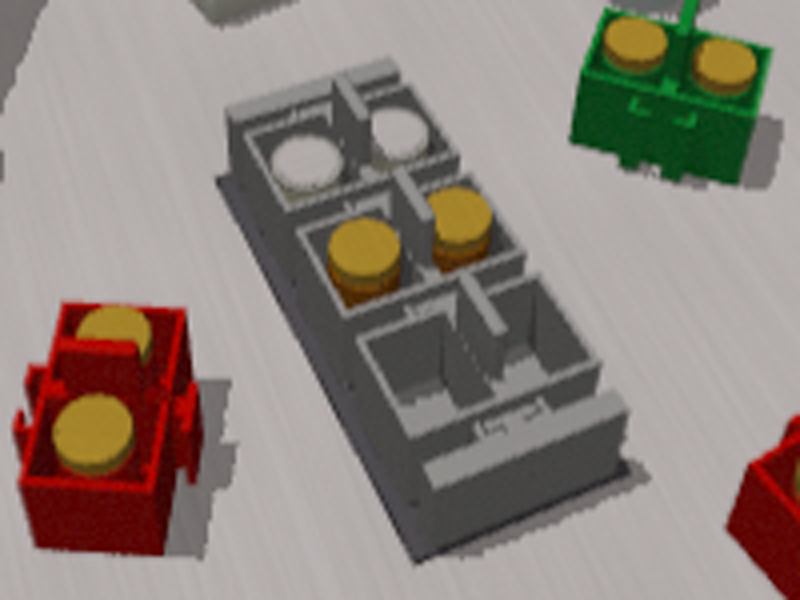

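View pics/crop1.png

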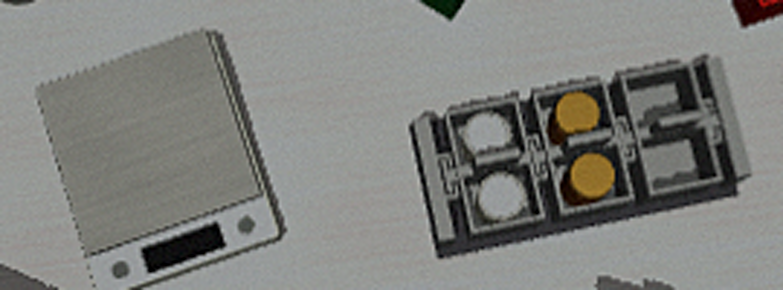

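The crop confirms it. The empty bin is at the -y end: bare compartments, bin centre at crop (480,350). Moving above it for a wrist look.

arm_command(series=[[-0.58, -0.65, -0.094, 0, 0, 1.047, 100], [-0.58, -0.65, -0.094, 0, 0, 1.047, 100], [-0.58, -0.65, -0.094, 0, 0, 1.047, 100], [-0.58, -0.65, -0.094, 0, 0, 1.047, 100], [-0.58, -0.65, -0.094, 0, 0, 1.047, 100]])

```text
t: 1.05
ee_pos: [330.5, 298.3, 262.8]
tool_rot: [0.0, 0.568, 0.823, 0.0]
ft_force: [0.8, -0.4, 0.8]
opening: 93.1
```

```bash
python3 -c "
from h import *
plan([500,-300,330],4)"
```

```text
t 1.05 pos [330.5 298.3 262.8] shift [-0.6196 -0.053  -0.0673] turn [ 7.000e-04 -1.000e-04  2.916e-01] F [ 0.8 -0.4  0.8] open 93.1
```

arm_command(series=[[-0.62, -0.053, -0.067, 0, 0, 0.292, 100], [-0.62, -0.053, -0.067, 0, 0, 0.292, 100], [-0.62, -0.053, -0.067, 0, 0, 0.292, 100], [-0.62, -0.053, -0.067, 0, 0, 0.292, 100], [-0.62, -0.053, -0.067, 0, 0, 0.292, 100]])

```text
t: 1.55
ee_pos: [398.2, 58.9, 289.9]
tool_rot: [0.001, 0.682, 0.731, 0.001]
ft_force: [0.7, -0.2, 0.8]
opening: 93.1
```

```bash
python3 -c "
from h import *
plan([500,-300,330],4)"
```

```text
t 1.55 pos [398.2  58.9 289.9] shift [-0.3651  0.0767 -0.04  ] turn [ 0.0022 -0.0002 -0.0002] F [ 0.7 -0.2  0.8] open 93.1
```

```bash
python3 -c "
from h import *
import pickle
d,V=cam('wrist');cv2.imwrite('pics/w_scale.png',d['image']);pickle.dump((d,V),open('w_scale.pkl','wb'))
print(vision.place_of('scale_top','wrist')[:1])
plan([500,-300,330],4)"
```

```text
[{'point': [571.2, 177.1, 43.8], 'conf': 0.71}]
t 1.65 pos [399.4  55.3 290.3] shift [-0.3608  0.0789 -0.0388] turn [ 0.0027  0.0019 -0.0089] F [-0.1  0.2  0. ] open 93.1
```

View pics/w_scale.png

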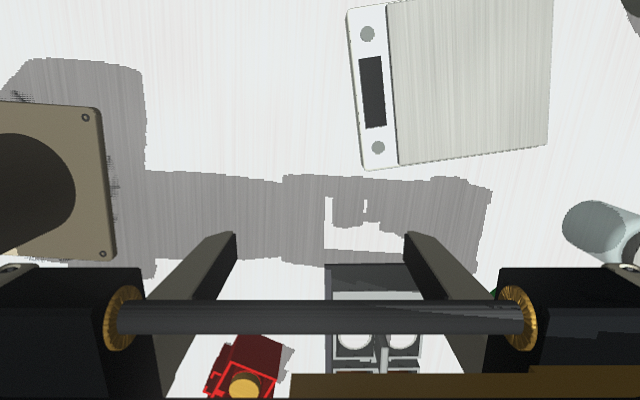

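arm_command(series=[[-0.365, 0.077, -0.04, 0, 0, 0, 100], [-0.365, 0.077, -0.04, 0, 0, 0, 100], [-0.365, 0.077, -0.04, 0, 0, 0, 100], [-0.365, 0.077, -0.04, 0, 0, 0, 100], [-0.365, 0.077, -0.04, 0, 0, 0, 100]])

```text
t: 2.15
ee_pos: [464.3, -180.1, 317.2]
tool_rot: [0.002, 0.685, 0.728, 0.001]
ft_force: [0.8, 1.1, 0.8]
opening: 93.3
```

```bash
python3 -c "
from h import *
plan([500,-300,330],4)"
```

```text
t 2.15 pos [ 464.3 -180.1  317.2] shift [-0.1219  0.0283 -0.0125] turn [ 0.0035  0.002  -0.0085] F [0.8 1.1 0.8] open 93.3
```

The wrist view shows the scale plate's near corners at (398,165) and (548,147). The jaws hide the lower half of the image, so I'll view the bin from further along -y.

arm_command(series=[[-0.24, 0.03, 0.02, 0.003, 0.002, -0.009, 100], [-0.24, 0.03, 0.02, 0.003, 0.002, -0.009, 100], [-0.24, 0.03, 0.02, 0.003, 0.002, -0.009, 100], [-0.24, 0.03, 0.02, 0.003, 0.002, -0.009, 100], [-0.24, 0.03, 0.02, 0.003, 0.002, -0.009, 100]])

```text
t: 2.65
ee_pos: [509.6, -419.5, 297.1]
tool_rot: [0.0, 0.682, 0.731, 0.0]
ft_force: [0.8, 0.0, 0.5]
opening: 93.2
```

```bash
python3 -c "
from h import *
import pickle
d,V=cam('wrist');cv2.imwrite('pics/w1.png',d['image']);pickle.dump((d,V),open('w1.pkl','wb'))
for l in ['empty_bin_center','jar_bin_center','can_bin_center']: print(l,[(np.round(r['point']),round(r['conf'],2)) for r in vision.place_of(l,'wrist')[:3]])
plan([500,-330,200],4)"
```

```text
empty_bin_center []
jar_bin_center [(array([ 503., -248.,   68.]), 0.8), (array([ 303., -284.,   57.]), 0.78), (array([ 683., -467.,   53.]), 0.65)]
can_bin_center []
t 2.85 pos [ 509.1 -417.8  296. ] shift [ 0.088  -0.0029  0.0962] turn [-0.001  -0.0023 -0.0005] F [-0.3  0.4  0.4] open 92.9
```

View pics/w1.png

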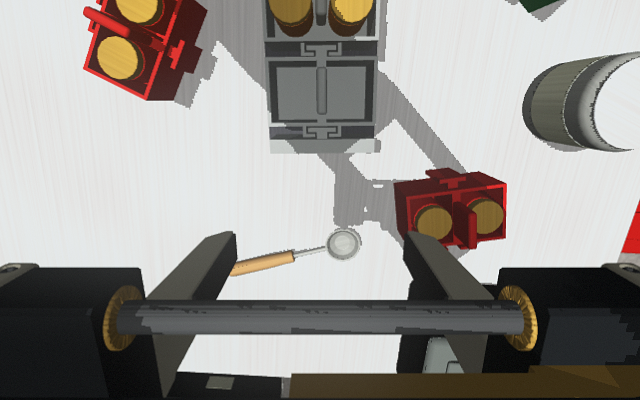

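```bash
python3 -c "
from h import *
a=cv2.imread('pics/w1.png')[0:160,240:410]; cv2.imwrite('pics/c1.png',cv2.resize(a,None,fx=3.75,fy=3.75,interpolation=cv2.INTER_CUBIC))"
```

```text
(no output)
```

View pics/c1.png

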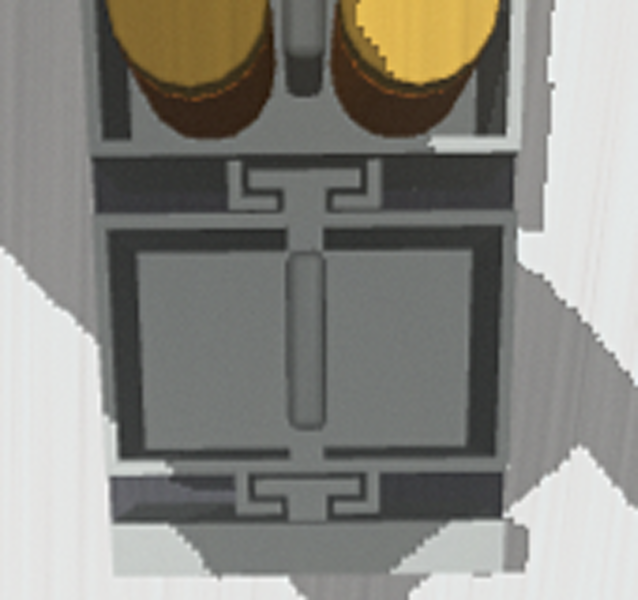

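arm_command(series=[[0.03, -0.003, 0.02, 0, 0, 0, 100], [0.03, -0.003, 0.02, 0, 0, 0, 100], [0.03, -0.003, 0.02, 0, 0, 0, 100]])

```text
t: 3.15
ee_pos: [504.4, -385.9, 276.6]
tool_rot: [-0.001, 0.681, 0.732, 0.0]
ft_force: [-0.0, -0.2, 0.2]
opening: 93.1
```

```bash
python3 -c "
from h import *
import pickle
d,V=cam('wrist');cv2.imwrite('pics/w2.png',d['image']);pickle.dump((d,V),open('w2.pkl','wb'))
for l in ['empty_bin_center','jar_bin_center','can_bin_center']: print(l,[(np.round(r['point']),round(r['conf'],2)) for r in vision.place_of(l,'wrist')[:3]])
plan([500,-330,200],4)
a=d['image'][0:230,240:410]; cv2.imwrite('pics/c2.png',cv2.resize(a,None,fx=2.6,fy=2.6,interpolation=cv2.INTER_CUBIC))"
```

```text
empty_bin_center [(array([ 506., -332.,   62.]), 0.69)]
jar_bin_center [(array([ 499., -249.,   68.]), 0.83), (array([ 684., -466.,   58.]), 0.7), (array([ 303., -286.,   58.]), 0.63)]
can_bin_center []
t 3.35 pos [ 504.9 -388.5  278.3] shift [ 0.0587 -0.0009  0.0783] turn [ 0.0014  0.0004 -0.0002] F [ 0.   0.4 -0.5] open 92.8
```

View pics/c2.png

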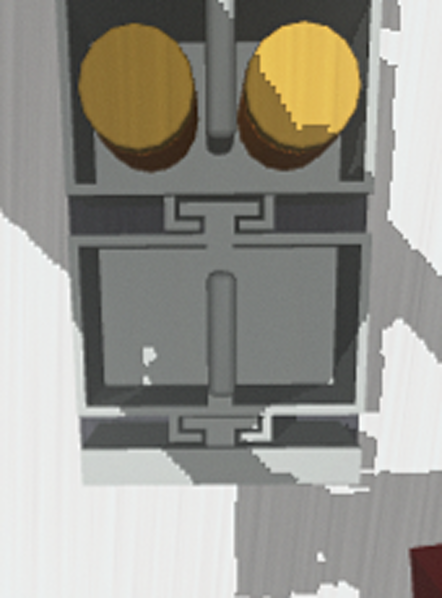

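```bash
python3 -c "
from h import *
import pickle
w1=pickle.load(open('w1.pkl','rb'));w2=pickle.load(open('w2.pkl','rb'))
P1={'TL':(99,214),'TR':(516,212),'BL':(111,474),'BR':(502,470),'hf':(306,254),'hn':(306,428)}
P2={'TL':(73,237),'TR':(371,234),'BL':(81,413),'BR':(365,411),'hf':(222,272),'hn':(222,392)}
X={}
for k in P1:
    a=(240+P1[k][0]/3.753,P1[k][1]/3.75); b=(240+P2[k][0]/2.6,P2[k][1]/2.6)
    p,e=tri([ray(*w1,a),ray(*w2,b)]); z=76 if k[0]!='h' else 121
    X[k]=(onz(*w1,a,z)+onz(*w2,b,z))/2
    print(k,np.round(p,1),np.round(e,1),'onz',np.round(onz(*w1,a,z),1),np.round(onz(*w2,b,z),1))
c=(X['TL']+X['TR']+X['BL']+X['BR'])/4; print('rim c',c,'handle c',(X['hf']+X['hn'])/2)
for a,b in [('BL','BR'),('TL','TR')]: v=X[b]-X[a]; print(np.degrees(np.arctan2(v[1],v[0])),np.linalg.norm(v))
for a,b in [('BL','TL'),('BR','TR'),('hn','hf')]: v=X[b]-X[a]; print(np.degrees(np.arctan2(-v[0],v[1])),np.linalg.norm(v))
"
```

```text
TL [ 446.1 -301.3   81.9] [0.1 0.1] onz [ 445.1 -300.7   76. ] [ 445.3 -301.2   76. ]
TR [ 562.1 -291.6   74.1] [0.2 0.2] onz [ 561.6 -291.9   76. ] [ 562.  -291.6   76. ]
BL [ 448.7 -373.3   62.8] [0.1 0.1] onz [ 450.5 -372.1   76. ] [ 450.6 -370.8   76. ]
BR [ 568.3 -362.7   69.7] [1.3 1.3] onz [ 566.  -362.7   76. ] [ 568.3 -361.4   76. ]
hf [ 504.  -309.9  108.4] [0.2 0.2] onz [ 503.8 -311.1  121. ] [ 504.1 -309.8  121. ]
hn [ 507.4 -353.5  105.8] [0.3 0.3] onz [ 506.9 -353.   121. ] [ 507.3 -351.3  121. ]
rim c [ 506.17491368 -331.55719499   76.        ] handle c [ 505.53166656 -331.2904367   121.        ]
4.635744960595476 117.02612906142461
4.526681461401123 116.99595880237935
4.354610379524389 70.72751021460671
4.378412244895318 70.50466622246867
4.311442268801831 41.809691229995366
```

```bash
python3 -c "
from h import *
import pickle
h=np.radians(4.45); u=np.array([-np.sin(h),np.cos(h),0])
c=np.array([505.8,-331.4,0])
for n in ['side','top']:
    d,V=cam(n);im=d['image'].copy()
    s=4
    x0,y0=(290,200) if n=='side' else (340,140)
    im=cv2.resize(im[y0:y0+150,x0:x0+180],None,fx=s,fy=s,interpolation=cv2.INTER_CUBIC)
    for z,col in [(121,(0,0,255)),(108,(255,0,0))]:
        q=proj(d,V,[c+u*22+[0,0,z],c-u*22+[0,0,z]]); print(n,z,q)
        for p in q: cv2.circle(im,(int((p[0]+.5-x0)*s),int((p[1]+.5-y0)*s)),3,col,-1)
    cv2.imwrite(f'pics/chk_{n}.png',im)
plan([505.8,-331.4,160],4.45)
"
```

```text
side 121 [[345.39593888 247.4577759 ]
 [354.78026296 262.32964387]]
side 108 [[345.03758513 251.08894576]
 [354.30607193 265.91882027]]
top 121 [[396.48104365 191.44727896]
 [412.2858427  188.19188051]]
top 108 [[395.50980153 192.48487437]
 [411.13705305 189.26364825]]
t 3.45 pos [ 504.5 -388.6  277.5] shift [0.0569 0.0052 0.1175] turn [ 0.0005 -0.0006 -0.0084] F [-0.3 -0.   0.3] open 93.1
```

View pics/chk_side.png

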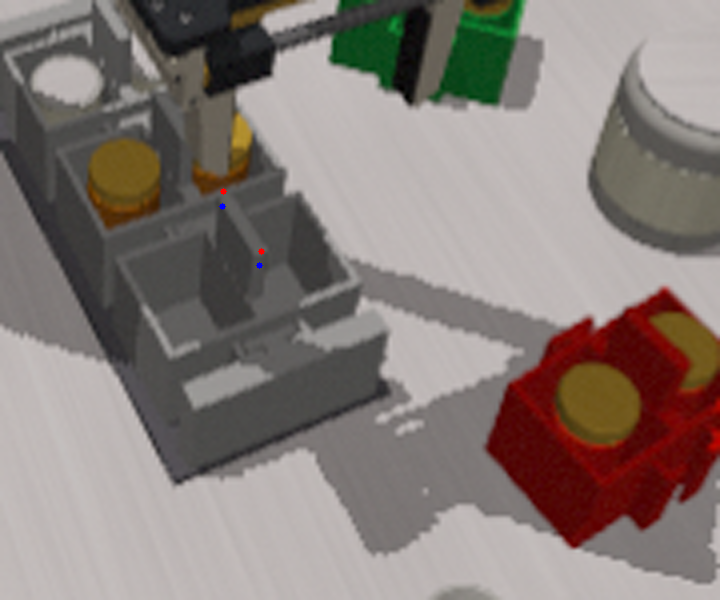

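View pics/chk_top.png

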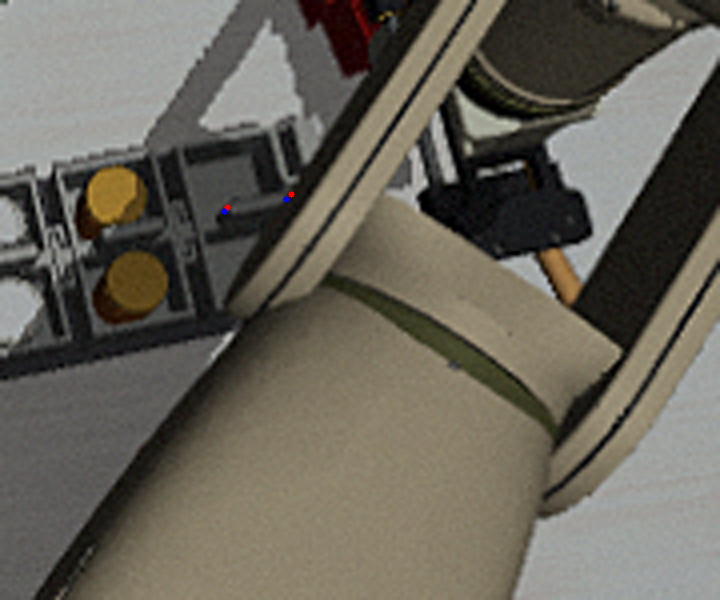

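Predicted handle top (z≈118–121) agrees with the side and top views. Bin centre ≈ (505.8, -331.4), heading 4.45°. Going above it.

arm_command(series=[[0.057, 0.003, 0.06, 0, 0, -0.008, 100], [0.057, 0.003, 0.115, 0, 0, -0.008, 100], [0.057, 0.003, 0.115, 0, 0, -0.008, 100], [0.057, 0.003, 0.115, 0, 0, -0.008, 100], [0.057, 0.003, 0.115, 0, 0, -0.008, 100]])

```text
t: 3.95
ee_pos: [503.8, -332.0, 163.5]
tool_rot: [0.0, 0.679, 0.734, 0.0]
ft_force: [0.1, 0.3, 0.1]
opening: 92.7
```

```bash
python3 -c "
from h import *
plan([505.8,-331.4,102],4.45)
d,V=cam('wrist');cv2.imwrite('pics/w3.png',d['image'])
d,V=cam('side');cv2.imwrite('pics/s3.png',d['image'][120:320,220:460].repeat(3,0).repeat(3,1))"
```

```text
t 3.95 pos [ 503.8 -332.   163.5] shift [0.0004 0.002  0.0615] turn [ 0.0006 -0.0003 -0.0005] F [0.1 0.3 0.1] open 92.7
```

View pics/w3.png

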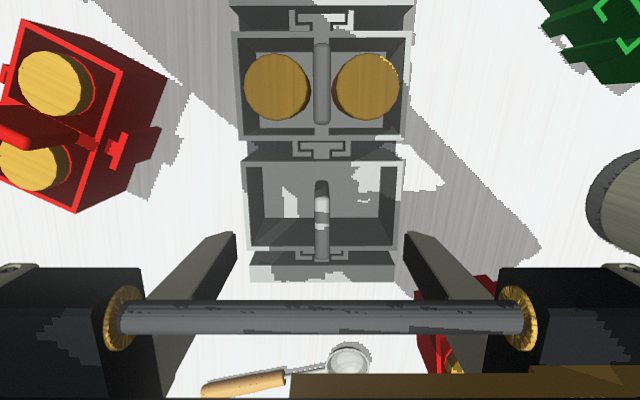

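View pics/s3.png

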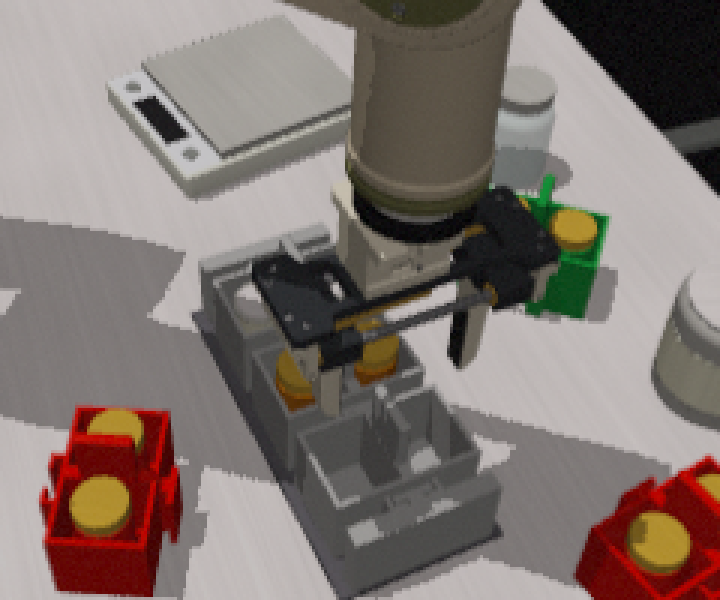

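```bash
python3 -c "
from h import *
d,V=cam('wrist')
h=np.radians(4.45); u=np.array([-np.sin(h),np.cos(h),0]); w=np.array([np.cos(h),np.sin(h),0])
c=np.array([505.8,-331.4,0])
print(proj(d,V,[c+u*22+[0,0,121],c-u*22+[0,0,121],c+u*22+[0,0,115],c-u*22+[0,0,115]]))
print('rim corners',proj(d,V,[c+u*36+60*w+[0,0,76],c+u*36-60*w+[0,0,76],c-u*36+60*w+[0,0,76],c-u*36-60*w+[0,0,76]]))
plan([505.8,-331.4,102],4.45)
cv2.imwrite('pics/c3.png',cv2.resize(d['image'][140:290,230:420],None,fx=4,fy=4,interpolation=cv2.INTER_CUBIC))
"
```

```text
[[320.17887554 194.00840006]
 [320.14909308 258.52146623]
 [320.14548861 191.36328433]
 [320.11840026 254.33123376]]
rim corners [[401.32367625 158.67938039]
 [238.53576857 158.73526123]
 [394.92816074 247.8357636 ]
 [244.89679324 247.97208994]]
t 4.1 pos [ 505.1 -333.4  165.8] shift [0.0021 0.0006 0.0638] turn [ 0.0041  0.0029 -0.0012] F [ 0.3 -0.7  1.2] open 93.2
```

View pics/c3.png

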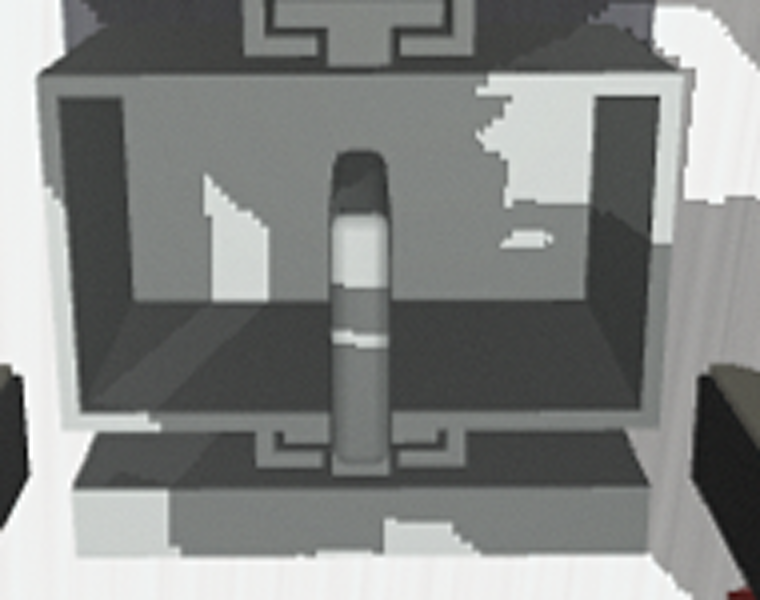

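Prediction matches the handle's top edge (rows 194–258, col 320), which confirms the top at z≈121. Lowering and closing.

arm_command(series=[[0.001, 0.001, 0.03, 0, 0, 0, 100], [0.001, 0.001, 0.05, 0, 0, 0, 100], [0.001, 0.001, 0.062, 0, 0, 0, 100], [0.001, 0.001, 0.062, 0, 0, 0, 100], [0.001, 0.001, 0.062, 0, 0, 0, 100]], newtons=20)

```text
t: 4.6
ee_pos: [506.8, -333.1, 105.2]
tool_rot: [0.003, 0.68, 0.734, 0.001]
ft_force: [-0.2, -0.1, 0.0]
opening: 92.8
```

arm_command(series=[[0, 0, 0, 0, 0, 0, 0], [0, 0, 0, 0, 0, 0, 0], [0, 0, 0, 0, 0, 0, 0], [0, 0, 0, 0, 0, 0, 0], [0, 0, 0, 0, 0, 0, 0]], newtons=20)

```text
t: 5.1
ee_pos: [506.9, -333.1, 105.3]
tool_rot: [0.003, 0.68, 0.734, 0.001]
ft_force: [0.3, -0.0, -0.5]
opening: 57.5
```

```bash
python3 -c "
from h import *
plan([505.8,-331.4,102],4.45)
d,V=cam('side');cv2.imwrite('pics/s4.png',d['image'][120:320,220:460].repeat(3,0).repeat(3,1))"
```

```text
t 5.1 pos [ 506.9 -333.1  105.3] shift [ 0.0018 -0.0009  0.0033] turn [ 0.0053  0.004  -0.0014] F [ 0.3 -0.  -0.5] open 57.5
```

View pics/s4.png

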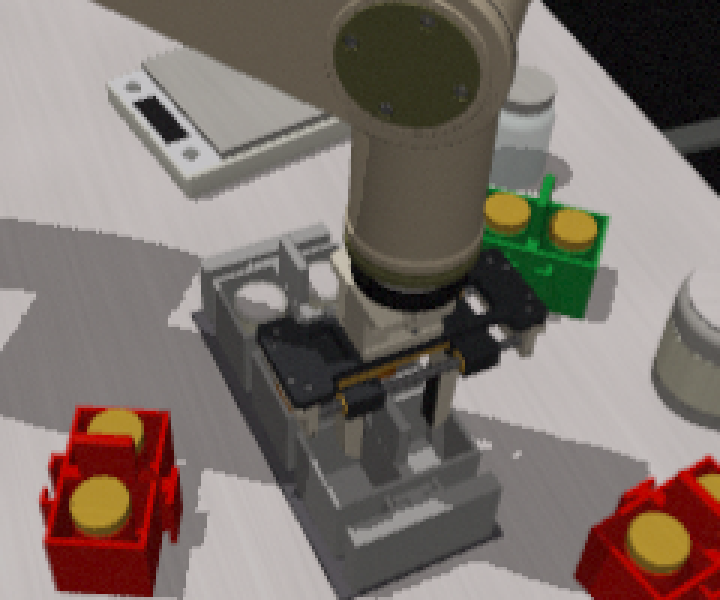

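arm_command(series=[[0.002, -0.001, 0.003, 0.005, 0.004, 0, 0], [0.002, -0.001, 0.003, 0.005, 0.004, 0, 0], [0.002, -0.001, 0.003, 0.005, 0.004, 0, 0], [0.002, -0.001, 0.003, 0.005, 0.004, 0, 0], [0.002, -0.001, 0.003, 0.005, 0.004, 0, 0]])

```text
t: 5.65
ee_pos: [505.7, -331.2, 102.2]
tool_rot: [0.0, 0.68, 0.734, 0.0]
ft_force: [-0.5, -0.5, 0.8]
opening: 13.9
```

arm_command(series=[[0, 0, 0, 0, 0, 0, 0], [0, 0, 0, 0, 0, 0, 0], [0, 0, 0, 0, 0, 0, 0]])

```text
t: 5.95
ee_pos: [505.5, -331.2, 102.1]
tool_rot: [-0.0, 0.68, 0.734, 0.0]
ft_force: [-0.5, 0.1, -1.0]
opening: 10.0
```

```bash
python3 -c "
from h import *
plan([505.8,-331.4,102],4.45)
print(arm.sense()['moment'])"
```

```text
t 5.95 pos [ 505.5 -331.2  102.1] shift [-0.0003  0.0003  0.0001] turn [-0.0001 -0.0003 -0.0015] F [-0.5  0.1 -1. ] open 10.0
[-0.07731419  0.26111658 -0.02345754]
```

Opening 10.0 mm, so the handle is held, and side forces are small. First a small lift.

arm_command(series=[[0, 0, -0.004, 0, 0, 0, 0], [0, 0, -0.008, 0, 0, 0, 0], [0, 0, -0.012, 0, 0, 0, 0], [0, 0, -0.016, 0, 0, 0, 0], [0, 0, -0.02, 0, 0, 0, 0]], newtons=30)

```text
t: 6.45
ee_pos: [505.6, -331.2, 122.5]
tool_rot: [-0.0, 0.68, 0.734, 0.0]
ft_force: [-0.9, 1.0, -3.2]
opening: 9.5
```

```bash
python3 -c "
from h import *
plan([505.5,-331.2,237],4.45)
print(arm.sense()['moment'])
d,V=cam('side');cv2.imwrite('pics/s5.png',d['image'][120:320,220:460].repeat(3,0).repeat(3,1))"
```

```text
t 6.45 pos [ 505.6 -331.2  122.5] shift [ 0.000e+00 -1.000e-04 -1.145e-01] turn [ 0.0001 -0.0002 -0.0014] F [-0.9  1.  -3.2] open 9.5
[-0.03925151  0.05437682 -0.01195693]
```

View pics/s5.png

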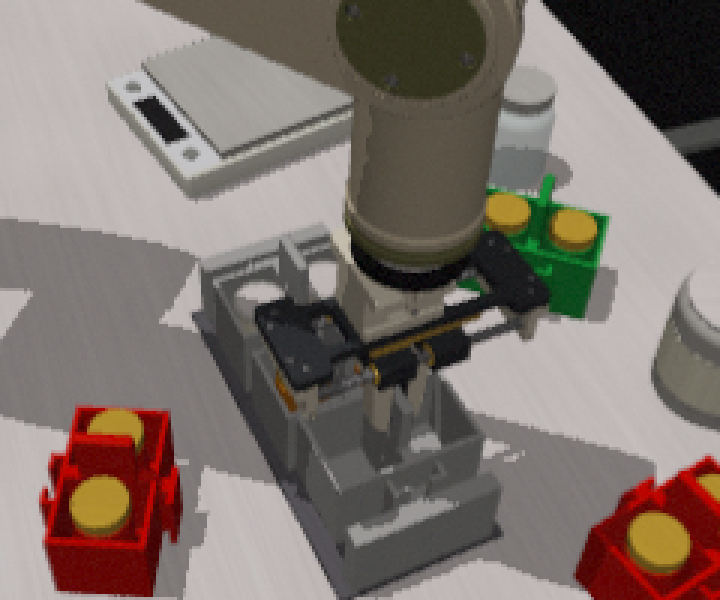

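The bin is rising: the load is about 2.5 N, matching its weight, and the side forces stay low. Continuing straight up.

arm_command(series=[[0, 0, -0.008, 0, 0, 0, 0], [0, 0, -0.016, 0, 0, 0, 0], [0, 0, -0.024, 0, 0, 0, 0], [0, 0, -0.032, 0, 0, 0, 0], [0, 0, -0.04, 0, 0, 0, 0]])

```text
t: 7.0
ee_pos: [506.0, -331.5, 164.3]
tool_rot: [0.001, 0.68, 0.734, 0.0]
ft_force: [0.0, 0.5, -3.7]
opening: 9.9
```

arm_command(series=[[0, 0, -0.01, 0, 0, 0, 0], [0, 0, -0.02, 0, 0, 0, 0], [0, 0, -0.03, 0, 0, 0, 0], [0, 0, -0.04, 0, 0, 0, 0], [0, 0, -0.05, 0, 0, 0, 0]])

```text
t: 7.5
ee_pos: [505.9, -331.5, 215.2]
tool_rot: [0.001, 0.68, 0.734, 0.0]
ft_force: [1.0, 0.8, -3.1]
opening: 9.9
```

arm_command(series=[[0, 0, -0.012, 0, 0, 0, 0], [0, 0, -0.024, 0, 0, 0, 0], [0, 0, -0.036, 0, 0, 0, 0], [0, 0, -0.048, 0, 0, 0, 0], [0, 0, -0.055, 0, 0, 0, 0]])

```text
t: 8.0
ee_pos: [506.2, -331.7, 272.0]
tool_rot: [0.002, 0.68, 0.734, 0.0]
ft_force: [-0.3, 0.2, -3.1]
opening: 9.7
```

```bash
python3 -c "
from h import *
plan([569,173,260],4.45)
d,V=cam('side');cv2.imwrite('pics/s6.png',d['image'][60:320,140:460].repeat(2,0).repeat(2,1))
d,V=cam('top');cv2.imwrite('pics/t6.png',d['image'])
for l in ['jar_bin_center','can_bin_center','scale_top']: print(l,[(np.round(r['point']),round(r['conf'],2)) for r in vision.place_of(l,'top')[:4]])
"
```

```text
t 8.0 pos [ 506.2 -331.7  272. ] shift [0.4985 0.101  0.0113] turn [ 0.0025  0.0021 -0.0014] F [-0.3  0.2 -3.1] open 9.7
jar_bin_center [(array([ 500., -245.,   64.]), 0.78), (array([ 731., -154.,   56.]), 0.75)]
can_bin_center [(array([ 490., -161.,   59.]), 0.92)]
scale_top [(array([567., 172.,  47.]), 0.98)]
```

View pics/s6.png

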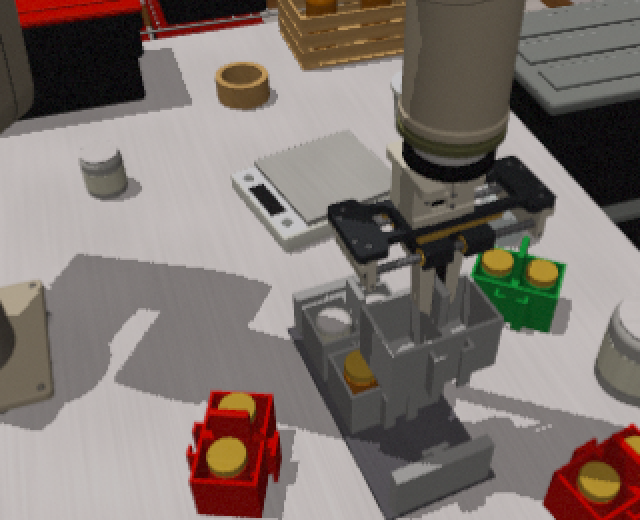

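View pics/t6.png

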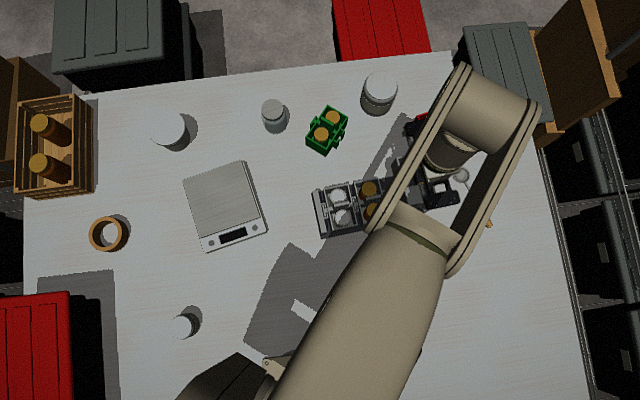

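```bash
python3 -c "
from h import *
a=cv2.imread('pics/top0.png')[150:260,170:280]; cv2.imwrite('pics/sc_t.png',cv2.resize(a,None,fx=5,fy=5,interpolation=cv2.INTER_CUBIC))
a=cv2.imread('pics/side0.png')[115:195,245:355]; cv2.imwrite('pics/sc_s.png',cv2.resize(a,None,fx=6,fy=6,interpolation=cv2.INTER_CUBIC))
"
```

```text
(no output)
```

View pics/sc_t.png

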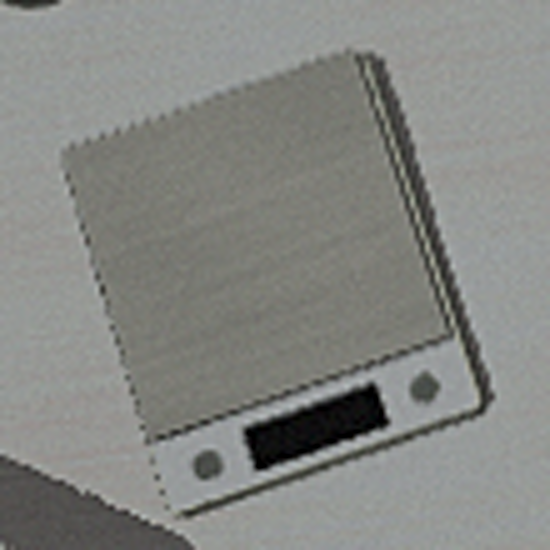

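View pics/sc_s.png

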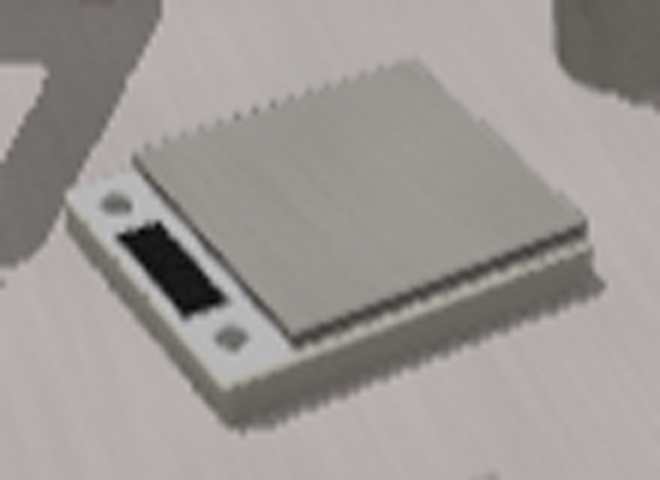

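```bash
python3 -c "
from h import *
import pickle
ws=pickle.load(open('w_scale.pkl','rb'))
dt,Vt=cam('top');ds,Vs=cam('side')
T={'A':(150,438),'B':(452,337),'C':(358,50),'D':(63,150)}
S={'A':(135,155),'B':(295,335),'C':(585,225),'D':(415,58)}
X={};Y={};Z={}
for k in T:
    t=(170+T[k][0]/5-.4,150+T[k][1]/5-.4); s=(245+S[k][0]/6-.4,115+S[k][1]/6-.4)
    p,e=tri([ray(dt,Vt,t),ray(ds,Vs,s)]); X[k]=p; Y[k]=onz(dt,Vt,t,45);Z[k]=onz(ds,Vs,s,45)
    print(k,np.round(p,1),np.round(e,1),np.round(Y[k],1),np.round(Z[k],1))
for Q in (X,Y,Z): print('c',sum(Q.values())/4,[round(np.degrees(np.arctan2(v[1],v[0])),2) for v in (Q['C']-Q['B'],Q['D']-Q['A'])],[round(np.linalg.norm(v)) for v in (Q['C']-Q['B'],Q['D']-Q['A'],Q['A']-Q['B'],Q['D']-Q['C'])])
print('wrist B',onz(*ws,(398,165),45),'C',onz(*ws,(548,147),45))
"
```

```text
A [460.7 242.9  41.6] [1.1 1.1] [459.2 242.1  45. ] [460.9 238.3  45. ]
B [497.   67.3  43.2] [1.9 1.9] [494.9  67.3  45. ] [498.4  65.3  45. ]
C [671.1 105.1  42. ] [0.4 0.4] [669.8 104.7  45. ] [669.8 101.5  45. ]
D [635.1 281.   43.1] [2.3 2.3] [632.1 280.6  45. ] [636.7 278.5  45. ]
c [565.995212   174.06199026  42.47475835] [np.float64(12.26), np.float64(12.3)] [178, 179, 179, 179]
c [563.98395385 173.69638045  45.        ] [np.float64(12.07), np.float64(12.56)] [179, 177, 178, 180]
c [566.44618616 170.93276305  45.        ] [np.float64(11.92), np.float64(12.9)] [175, 180, 177, 180]
wrist B [494.36303095  68.97311108  45.        ] C [672.36093004 103.75828832  45.        ]
```

The neighbours haven't moved. Scale middle ≈ (566, 173), edges at about 12.2°; several views agree within ~3 mm. Carrying the bin over.

arm_command(series=[[0.015, 0.003, 0.0, 0.002, 0.002, 0, 0], [0.035, 0.007, 0, 0.002, 0.002, -0.02, 0], [0.06, 0.012, 0, 0.002, 0.002, -0.04, 0], [0.09, 0.018, 0, 0.002, 0.002, -0.06, 0], [0.12, 0.024, 0, 0.002, 0.002, -0.08, 0]], newtons=40)

```text
t: 8.85
ee_pos: [520.1, -207.8, 268.7]
tool_rot: [-0.002, 0.65, 0.76, 0.0]
ft_force: [0.6, 0.6, -4.2]
opening: 10.1
```

```bash
python3 -c "
from h import *
plan([566,173,270],12.2)"
```

```text
t 8.85 pos [ 520.1 -207.8  268.7] shift [ 0.369   0.1048 -0.0004] turn [-0.0023 -0.0032 -0.0561] F [ 0.6  0.6 -4.2] open 10.1
```

arm_command(series=[[0.03, 0.009, 0, -0.002, -0.003, -0.01, 0], [0.065, 0.018, 0, -0.002, -0.003, -0.02, 0], [0.1, 0.028, 0, -0.002, -0.003, -0.03, 0], [0.135, 0.038, 0, -0.002, -0.003, -0.04, 0], [0.17, 0.048, 0, -0.002, -0.003, -0.056, 0]])

```text
t: 9.35
ee_pos: [540.5, -30.0, 268.8]
tool_rot: [-0.0, 0.628, 0.778, -0.0]
ft_force: [0.9, 0.7, -4.6]
opening: 10.1
```

```bash
python3 -c "
from h import *
plan([566,173,270],12.2)"
```

```text
t 9.35 pos [540.5 -30.  268.8] shift [ 0.193   0.068  -0.0011] turn [-0.0007 -0.0006  0.0006] F [ 0.9  0.7 -4.6] open 10.1
```

arm_command(series=[[0.035, 0.012, 0, 0, 0, 0, 0], [0.07, 0.025, 0, 0, 0, 0, 0], [0.105, 0.037, 0, 0, 0, 0, 0], [0.135, 0.048, 0, 0, 0, 0, 0], [0.16, 0.056, 0, 0, 0, 0, 0]])

```text
t: 9.85
ee_pos: [560.5, 140.9, 268.4]
tool_rot: [-0.001, 0.627, 0.779, -0.0]
ft_force: [0.7, -1.3, -3.6]
opening: 9.7
```

arm_command(series=[[0.018, 0.006, 0, 0, 0, 0, 0], [0.028, 0.01, 0, 0, 0, 0, 0], [0.032, 0.012, 0, 0, 0, 0, 0], [0.032, 0.012, 0, 0, 0, 0, 0]])

```text
t: 10.25
ee_pos: [565.2, 174.9, 268.2]
tool_rot: [-0.001, 0.627, 0.779, -0.0]
ft_force: [-0.7, -0.4, -3.7]
opening: 10.1
```

```bash
python3 -c "
from h import *
plan([566,173,146],12.2)
d,V=cam('side');cv2.imwrite('pics/s7.png',d['image'][20:320,140:460].repeat(2,0).repeat(2,1))
d,V=cam('wrist');cv2.imwrite('pics/w7.png',d['image'])
d,V=cam('top');cv2.imwrite('pics/t7.png',d['image'])
for l in ['empty_bin_center']: 
  for c in ['side','top','wrist']:print(l,[(np.round(r['point']),round(r['conf'],2)) for r in vision.place_of(l,c)[:4]])
"
```

```text
t 10.25 pos [565.2 174.9 268.2] shift [-0.0021  0.0006  0.1222] turn [-0.002  -0.0011  0.0025] F [-0.7 -0.4 -3.7] open 10.1
empty_bin_center [(array([562., 172., 228.]), 0.94)]
empty_bin_center [(array([567., 173., 234.]), 0.56)]
empty_bin_center [(array([570., 172., 228.]), 0.93)]
```

View pics/s7.png

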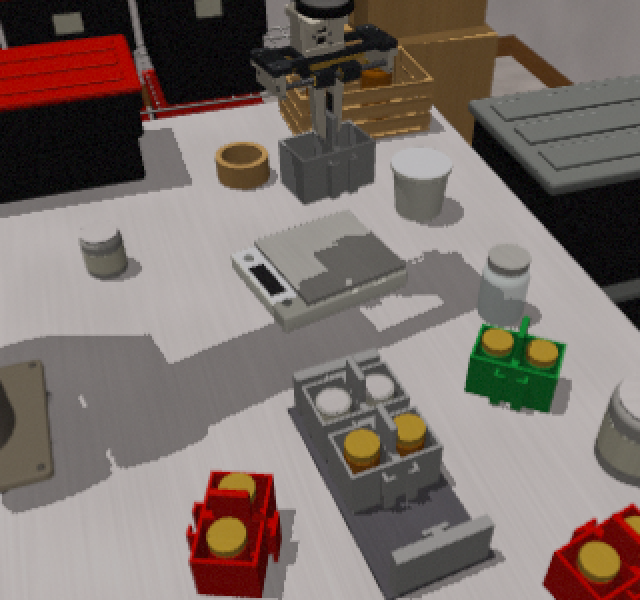

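View pics/w7.png

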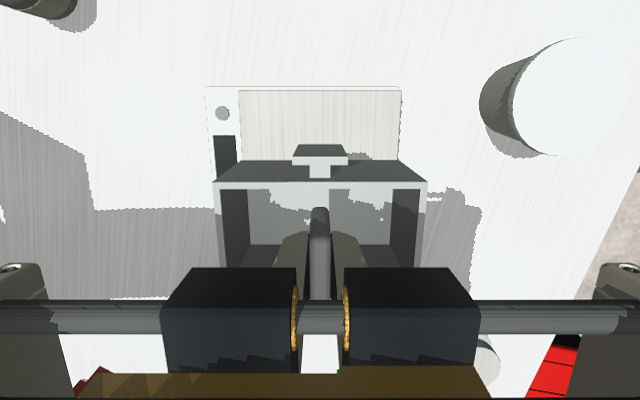

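View pics/t7.png

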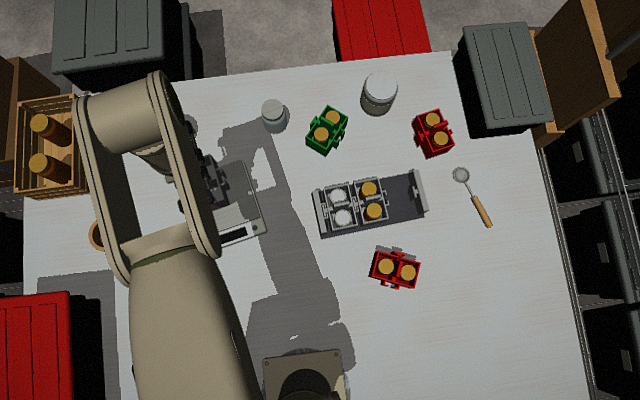

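```bash
python3 -c "
from h import *
d,V=cam('wrist')
D=onz(d,V,(400,91),45);A=onz(d,V,(239,91),45);print(A,D,np.linalg.norm(D-A),np.degrees(np.arctan2(*(D-A)[[1,0]])))
m=(A+D)/2;h=np.radians(12.2);print(m-90*np.array([-np.sin(h),np.cos(h),0]))
plan([566,173,150],12.2)
"
```

```text
[460.54249552 242.42820978  45.        ] [631.84226465 279.80498839  45.        ] 175.33007295708714 12.308744897553842
[565.21161176 173.1491686   45.        ]
t 10.6 pos [565.5 174.1 268.5] shift [-0.0013  0.0005  0.1185] turn [-0.0014 -0.0012  0.001 ] F [-0.1  0.3 -1.8] open 9.8
```

The bin hangs level, and the wrist view puts the scale middle at (565, 173), so the bin is centred. Lowering.

arm_command(series=[[-0.001, 0, 0.02, -0.001, -0.001, 0.001, 0], [-0.001, 0, 0.045, -0.001, -0.001, 0.001, 0], [-0.001, 0, 0.07, -0.001, -0.001, 0.001, 0], [-0.001, 0, 0.09, -0.001, -0.001, 0.001, 0], [-0.001, 0, 0.1, -0.001, -0.001, 0.001, 0]])

```text
t: 11.1
ee_pos: [564.4, 172.6, 166.1]
tool_rot: [-0.001, 0.628, 0.778, -0.001]
ft_force: [-0.1, -0.1, -3.4]
opening: 9.5
```

arm_command(series=[[0, 0, 0.006, 0, 0, 0, 0], [0, 0, 0.012, 0, 0, 0, 0], [0, 0, 0.016, 0, 0, 0, 0], [0, 0, 0.018, 0, 0, 0, 0], [0, 0, 0.018, 0, 0, 0, 0]])

```text
t: 11.6
ee_pos: [564.5, 172.6, 148.4]
tool_rot: [-0.001, 0.628, 0.778, -0.001]
ft_force: [-0.1, -1.0, -4.3]
opening: 10.0
```

```bash
python3 -c "
from h import *
plan([565.5,173,141],12.2)
d,V=cam('side');cv2.imwrite('pics/s8.png',cv2.resize(d['image'][60:190,230:370],None,fx=4,fy=4))
"
```

```text
t 11.6 pos [564.5 172.6 148.4] shift [0.0002 0.0011 0.0074] turn [-0.0032 -0.0002 -0.0005] F [-0.1 -1.  -4.3] open 10.0
```

View pics/s8.png

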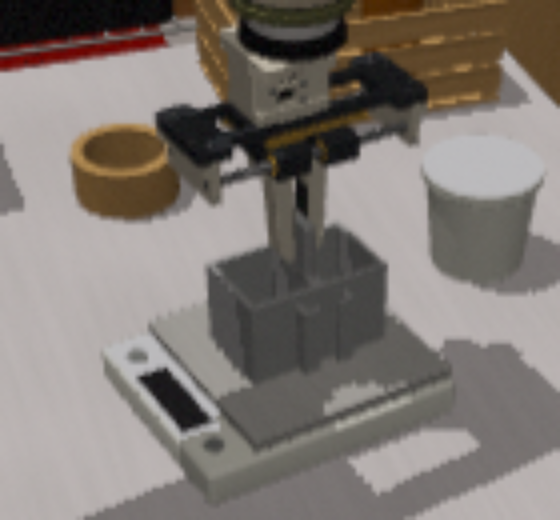

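arm_command(series=[[0, 0.001, 0.002, -0.003, 0, 0, 0], [0, 0.001, 0.003, -0.003, 0, 0, 0], [0, 0.001, 0.004, -0.003, 0, 0, 0], [0, 0.001, 0.005, -0.003, 0, 0, 0], [0, 0.001, 0.005, -0.003, 0, 0, 0]])

```text
t: 12.15
ee_pos: [565.4, 172.8, 143.4]
tool_rot: [-0.0, 0.628, 0.778, -0.0]
ft_force: [0.4, -0.2, -3.7]
opening: 9.8
```

arm_command(series=[[0, 0, 0.001, 0, 0, 0, 0], [0, 0, 0.001, 0, 0, 0, 0], [0, 0, 0.001, 0, 0, 0, 0]])

```text
t: 12.45
ee_pos: [565.4, 172.8, 142.3]
tool_rot: [-0.0, 0.628, 0.778, -0.0]
ft_force: [0.1, -0.3, -4.6]
opening: 9.8
```

arm_command(series=[[0, 0, 0.001, 0, 0, 0, 0], [0, 0, 0.001, 0, 0, 0, 0], [0, 0, 0.001, 0, 0, 0, 0]])

```text
t: 12.75
ee_pos: [565.3, 172.8, 141.3]
tool_rot: [-0.0, 0.628, 0.778, -0.0]
ft_force: [0.8, -0.2, -3.5]
opening: 9.8
```

arm_command(series=[[0, 0, 0.001, 0, 0, 0, 0], [0, 0, 0.001, 0, 0, 0, 0], [0, 0, 0.001, 0, 0, 0, 0]])

```text
t: 13.05
ee_pos: [565.4, 172.8, 141.1]
tool_rot: [-0.0, 0.628, 0.778, 0.0]
ft_force: [-5.1, -1.8, 5.0]
opening: 9.9
```

arm_command(series=[[0, 0, 0.001, 0, 0, 0, 0], [0, 0, 0.001, 0, 0, 0, 0], [0, 0, 0.001, 0, 0, 0, 0]])

```text
t: 13.35
ee_pos: [565.4, 172.8, 141.0]
tool_rot: [0.0, 0.628, 0.778, 0.0]
ft_force: [-6.7, -1.6, 7.6]
opening: 10.2
```

```bash
python3 -c "
from h import *
plan([565.5,173,141],12.2)
d,V=cam('side');cv2.imwrite('pics/s9.png',cv2.resize(d['image'][60:190,230:370],None,fx=4,fy=4))
"
```

```text
t 13.35 pos [565.4 172.8 141. ] shift [0.0002 0.0001 0.    ] turn [ 0.0001 -0.0001 -0.0004] F [-6.7 -1.6  7.6] open 10.2
```

View pics/s9.png

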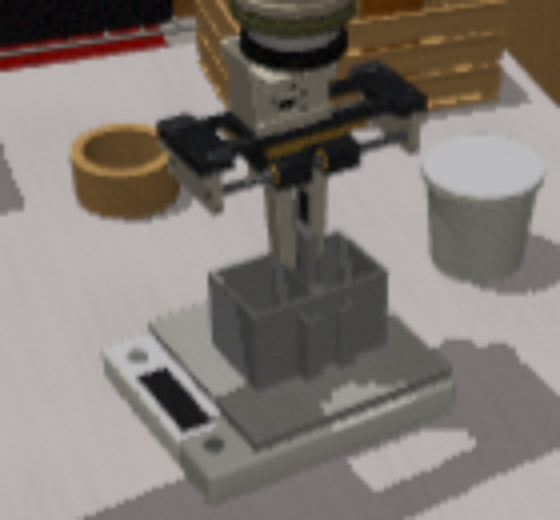

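Contact at z=141.1, as predicted (force rose to +7.6 N). Releasing.

arm_command(series=[[0, 0, -0.0005, 0, 0, 0, 40], [0, 0, -0.0005, 0, 0, 0, 40], [0, 0, -0.0005, 0, 0, 0, 40], [0, 0, -0.0005, 0, 0, 0, 40], [0, 0, -0.0005, 0, 0, 0, 40]])

```text
t: 13.9
ee_pos: [565.4, 172.8, 141.4]
tool_rot: [-0.0, 0.628, 0.778, 0.0]
ft_force: [-0.4, -0.5, -0.3]
opening: 37.1
```

```bash
python3 -c "
from h import *
plan([565.5,173,250],12.2)
"
```

```text
t 13.9 pos [565.4 172.8 141.4] shift [ 2.000e-04  1.000e-04 -1.086e-01] turn [ 0.0001 -0.0001 -0.0004] F [-0.4 -0.5 -0.3] open 37.1
```

arm_command(series=[[0, 0, -0.01, 0, 0, 0, 40], [0, 0, -0.025, 0, 0, 0, 40], [0, 0, -0.05, 0, 0, 0, 40], [0, 0, -0.085, 0, 0, 0, 40], [0, 0, -0.12, 0, 0, 0, 40]])

```text
t: 14.4
ee_pos: [565.3, 172.8, 264.0]
tool_rot: [0.0, 0.628, 0.778, 0.0]
ft_force: [1.3, 0.3, -0.1]
opening: 37.2
```

arm_command(series=[[-0.05, 0, -0.02, 0, 0, 0, 40], [-0.09, 0, -0.03, 0, 0, 0, 40], [-0.12, 0, -0.03, 0, 0, 0, 40], [-0.12, 0, -0.03, 0, 0, 0, 40]])

```text
t: 14.8
ee_pos: [591.7, 51.8, 296.5]
tool_rot: [0.002, 0.63, 0.777, 0.001]
ft_force: [-0.2, -0.0, -0.6]
opening: 37.3
```

```bash
python3 -c "
from h import *
plan([565.5,173,250],12.2)
for c in ['side','top','wrist']:
  d,V=cam(c);cv2.imwrite(f'pics/f_{c}.png',d['image'])
  for l in ['empty_bin_center','jar_bin_center','can_bin_center','scale_top']:print(c,l,[(np.round(r['point']),round(r['conf'],2)) for r in vision.place_of(l,c)[:4]])
  if c=='wrist':
    import pickle; pickle.dump((d,V),open('wf.pkl','wb'))
"
```

```text
t 14.8 pos [591.7  51.8 296.5] shift [ 0.1241 -0.0008  0.0462] turn [ 0.0038  0.0018 -0.0044] F [-0.2 -0.  -0.6] open 37.3
side empty_bin_center [(array([561., 174., 102.]), 0.81)]
side jar_bin_center [(array([ 300., -287.,   57.]), 0.95), (array([ 679., -471.,   60.]), 0.95), (array([ 731., -157.,   54.]), 0.74), (array([ 498., -247.,   66.]), 0.57)]
side can_bin_center [(array([ 492., -162.,   64.]), 0.73)]
side scale_top [(array([565., 172.,  46.]), 0.61)]
top empty_bin_center [(array([562., 173., 107.]), 0.7)]
top jar_bin_center [(array([ 733., -153.,   53.]), 0.84), (array([ 680., -470.,   59.]), 0.7), (array([ 498., -243.,   64.]), 0.69), (array([ 306., -290.,   60.]), 0.68)]
top can_bin_center [(array([ 491., -159.,   62.]), 0.91), (array([564., 172., 104.]), 0.56)]
top scale_top []
wrist empty_bin_center [(array([566., 171.,  99.]), 0.97)]
wrist jar_bin_center [(array([ 729., -155.,   56.]), 0.79), (array([ 304., -287.,   59.]), 0.77)]
wrist can_bin_center []
wrist scale_top []
```

View pics/f_side.png

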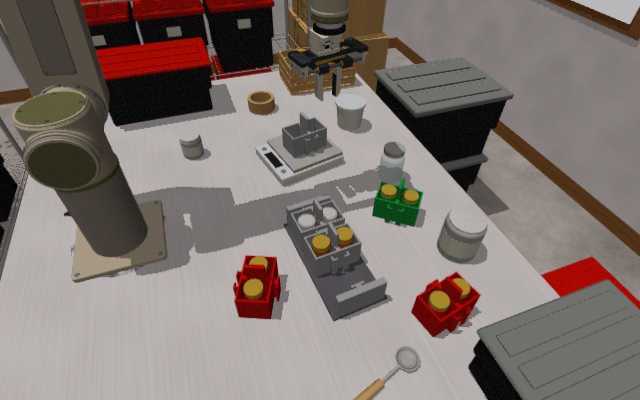

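View pics/f_wrist.png

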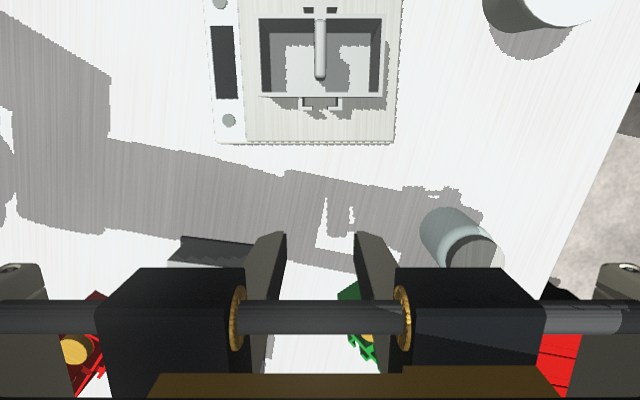

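```bash
python3 -c "
from h import *
import pickle
w=pickle.load(open('wf.pkl','rb'))
h=np.radians(12.2);u=np.array([-np.sin(h),np.cos(h),0])
a,b=onz(*w,(261,97),115),onz(*w,(385,97),115); print('bin c',(a+b)/2+36*u,np.linalg.norm(b-a))
a,b=onz(*w,(247,142),45),onz(*w,(393,142),45); print('plate near edge',a,b,np.linalg.norm(b-a),(b-87*np.r_[np.cos(h),np.sin(h),0]+90*u))
print(arm.hand_in())
"
```

```text
bin c [568.88771561 172.70406492 115.        ] 119.3404086704957
plate near edge [498.11308618  67.55177425  45.        ] [671.18730613 105.33726444  45.        ] 177.15086474947424 [567.13289165 174.91943763  45.        ]
the job is handed in; nothing more can be done
None
```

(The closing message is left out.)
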